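# Sweep the sliced potatoes into the roasting tray

## Task

Sweep the four potato slices off the chopping board into the plain roasting tray beside it, pushing them along the board and over its edge with your fingers; do not pick any of them up. Leave the half onion and the knife where they lie on the board, let nothing get into the perforated tray with the carrots, and do not disturb the other things on the worktop.

Things in the scene. Friction and masses are not known exactly. Their poses are not given: they have to be found in the camera images.
- slice1: one of the four raw potato slices: a round disc 46 mm in diameter and 20 mm thick, pale cut faces and brown skin round the side, about 30 g, lying flat and loose on the chopping board; origin at the centre of the disc, 10 mm above what it lies on, z axis through its flat faces
- slice2: one of the four raw potato slices: a round disc 42 mm in diameter and 20 mm thick, pale cut faces and brown skin round the side, about 30 g, lying flat and loose on the chopping board; origin at the centre of the disc, 10 mm above what it lies on, z axis through its flat faces
- slice3: one of the four raw potato slices: a round disc 44 mm in diameter and 20 mm thick, pale cut faces and brown skin round the side, about 30 g, lying flat and loose on the chopping board; origin at the centre of the disc, 10 mm above what it lies on, z axis through its flat faces
- slice4: one of the four raw potato slices: a round disc 40 mm in diameter and 20 mm thick, pale cut faces and brown skin round the side, about 30 g, lying flat and loose on the chopping board; origin at the centre of the disc, 10 mm above what it lies on, z axis through its flat faces
- board: green chopping board, 325 mm (its x) by 265 mm (its y), top face 30 mm above the worktop (25 mm slab on rubber feet), no lip or groove; it stays put. Origin at the centre of its underside on the worktop. A tray stands against each of its two long edges (its +y and its -y edge), with a 4 mm gap
- roasting_tray: where the slices go: empty shallow steel pan with a plain floor, 325 mm (its x) by 176 mm (its y) by 20 mm high, a flat flange 10 mm wide all round its top (inside 305 by 156 mm, floor 2 mm above the worktop, rim 10 mm lower than the board). Fixed, lengthwise along either the +y or the -y edge of the board and parallel with it. Origin at the centre of its underside
- steamer_tray: the other pan, of the same outline and size, along the other of these two board edges: its floor is full of small round holes and three carrots (lying lengthwise, tops at most 25 mm above the worktop) are in it. It stays put. Origin at the centre of its underside
- half_onion: half an onion, cut face down on the board near its middle, between the slices: brown dome 64 mm across and 44 mm high with its small neck on top, loose. Origin at the centre of its cut face
- knife: small kitchen knife lying loose on the board along its far edge (the board's +x edge): 200 mm long along its y axis (black handle to +y, 103 mm; steel blade to -y, 98 mm), 22 mm wide, 15 mm high. Origin at the underside, where the handle meets the blade
- pepper_mill: dark turned wooden pepper mill standing on the worktop to the left of the trays, 54 mm across and 162 mm tall. Origin at the centre of its underside
- spice_jar: glass jar with black cap standing to the left of the trays, 52 mm across and 100 mm tall. Origin at the centre of its underside
- bowl: white bowl, 150 mm across and 60 mm high, on the worktop to the right of the trays. Origin at the centre of its underside
- mug: white mug, 80 mm across and 90 mm high, on the worktop to the left of the trays. Origin at the centre of its underside
- peeler: Y-shaped peeler with black handle, 148 mm long, 60 mm wide and 12 mm high, lying on the worktop to the right of the trays. Origin on the underside where the handle meets the fork; the fork points along its +x
Not all that is in view belongs to the job. Leave any orange or red look-alike of the slice2 alone.

How it is judged:
By the outcome, as a careful person would: the job done as asked, in the order asked, and still so for the second after the job is handed in, with the robot touching nothing.
It also fails if it takes over 58 s, if anything falls off the work surface, if the arm or the gripper's body presses on something with over 40 N, if the wrist force passes 120 N, or if a joint passes its speed limit or range.

## Robot

A 6-joint arm with a two-finger parallel gripper is mounted at the origin on the work surface. World frame = base frame: x ahead of the robot, y to its left, z up, the work surface at z = 0. Lengths are in m, angles in rad, forces in N, time in s.
With the tool pointing down it reaches from about 0.35 to 0.775 m from the base axis. Payload 7.3 kg.
Tool frame: the origin (TCP) lies on the front face of the gripper's body, between the roots of the fingers; the fingertips stand ahead of it and the grasp point (between the pads) lies 47 mm ahead of it (finger_overhang is the z of the fingertips in the tool frame, in m); z points along the fingers, y is the line along which they close (so a half turn about z gives the same grasp; the last joint's range is limited). The gripper opens to 92 mm and grips with 3 to 60 N. Pads are 19 mm wide; open, the fingers measure 130 mm over their backs; the gripper's body (75 mm by 190 mm) begins 47 mm behind the grasp point.
Start: joints at [1.182, 0.342, 1.524, -0, 1.275, -0.146], TCP at [0.126, 0.51, 0.292] pointing down, gripper open.
Joint ranges: [-2.53, 2.53], [-0.77, 2.02], [0.04, 2.7], [-1, 4.14], [0.28, 2.66], [-3.11, 3.11]. Speed limits (rad/s): [2.57, 2.57, 3.14, 3.14, 3.14, 3.14].

## Interface

Orientations are given as [roll, pitch, yaw] about the fixed x, y, z axes, in that order (R = Rz(yaw) Ry(pitch) Rx(roll)).
In Python, from cell import * gives the robot as it stands. The module is installed in compiled form; this text tells all that it offers.
- The arm moves only by the tool arm_command, never from a script. Its argument "series" is a list of rows, each an object of numbers: "x", "y", "z": the shift along the tool's x, y, z in mm; "rx", "ry", "rz": the turn, a rotation vector about the tool's x, y, z in degrees. A call has 1 to 20 rows; each row is the pose to reach, as a shift and turn from the pose commanded when the call began, along the tool's axes at that moment; what a row does not reach only later rows make up. A row lasts 1/10 s, in which the tool goes at most 50 mm and 8.59 degrees, less where a joint would pass 70% of its speed; a pose out of reach is approached as far as the arm can. A call with a gripper value outside its range is refused whole. "hand" is the finger opening in mm, from 0 to 91.8, set as the call begins (left out, the last holds). The fingers move at their own pace and stop on an object; "squeeze" is the grip in N (left out, the last holds). Time passes only in rows, so rows that repeat a pose let the fingers close. It gives the time, the measured TCP pose, the force, the opening and the grip force at its end, in the units of the state.
- observe(): the state, without advancing time (a new reading comes with each control period).
- read_camera(name): name is "scene" or "top"; returns a dict with "pixels" (480x640x3 uint8, blue, green, red), "K" (3x3 intrinsics, pixels), "k1" (the pictures are not rectified: a ray, as slopes to the right and down, at radius r is drawn at 1 + k1 r^2 times it, then the intrinsics apply), "rvec" (rotation vector, rad) and "tvec" (3), from world to camera coordinates, as OpenCV has them. Camera axes: x right, y down, z forward; pixel columns grow to the right and rows downward; lengths in m; the calibration is good to about 2 mm. A picture is of the moment at which its call begins. There is no depth.
- hand_in(): hands the job in; it is judged then, once.
Trained networks look in a picture, given as the dict that the camera call returned (one of the last four; its "shot" number tells which), for a name from the list of things; names that differ only in an ending like _2 or _b are one class to them, and where a whole thing is asked for, a point or a joint stands for the part that bears it (a point fixed in the world has none). Each returns a list of dicts, best first, with "confidence" (0 to 1); they miss things now and then, are a little off and sometimes report something else, mostly with a low value. They report only what shows in the picture. A call takes as long as a camera call. They do not tell look-alikes from the thing itself.
- boxes_of(picture, query): "point" ([x, y, z] in m, in world coordinates, good to about 4 mm: the middle of the surface that is visible of it).
- trace(picture, query): "pixels" (480x640 bool, what is visible of it).
- mark_of(picture, query): "point" ([x, y, z] in m, in world coordinates, good to about 4 mm: a listed point, or the origin of a listed thing).
The state is a dict: "time": time; "qpos": joint angles; "qvel": joint speeds; "joint_efforts": joint torques, N m; "tool_pos": TCP position; "tool_rot": TCP orientation; "contact_force": force on the tool from outside, world axes, zero at the start; "torque": the same for the moment, N m; "opening": finger opening in m; "grip_force": force on a finger pad.
Only numpy, scipy, OpenCV 4.12 (cv2) and the standard library are available. Lean on these libraries where they do the work, as an engineer would, in place of code of your own. Each camera call takes 0.05 s, during which the arm holds its last target. There are 200 camera calls.

## Working session

There is one attempt and no reset: what is moved stays moved. The work goes in short steps, Python scripts to look and compute and a tool call to move; the robot and the scene stay as the last step left them, time stands still between calls to the robot, and variables do not carry over. Pictures are saved under pics/ and viewed, at most 10 in all, crops included, and the job is handed in when it is done.

Besides the shell and the picture viewer there is one more tool, called after "Call:" as name(argument=value, ...), one argument or row to a line, values as JSON. arm_command: Moves the arm, as the interface text tells. Its arguments: {"type":"object","properties":{"series":{"type":"array"},"hand":{"type":"number"},"squeeze":{"type":"number"}},"required":["series"]}

```bash
mkdir -p pics
cat > h.py <<'E'
from cell import *
import numpy as np, cv2
def px(p,P):
    R=cv2.Rodrigues(np.array(p["rvec"],float))[0]; c=R@np.array(P,float)+np.array(p["tvec"],float).ravel()
    s=c[:2]/c[2]; s=s*(1+p["k1"]*(s@s)); K=np.array(p["K"]); return s*[K[0,0],K[1,1]]+K[:2,2]
def ray(p,uv):
    K=np.array(p["K"]); d=(np.array(uv,float)-K[:2,2])/[K[0,0],K[1,1]]; s=d.copy()
    for _ in range(20): s=d/(1+p["k1"]*(s@s))
    R=cv2.Rodrigues(np.array(p["rvec"],float))[0]; t=np.array(p["tvec"],float).ravel()
    return -R.T@t, R.T@np.array([s[0],s[1],1])
def atz(p,uv,z):
    o,d=ray(p,uv); return o+d*(z-o[2])/d[2]
def tri(a,ua,b,ub):
    o1,d1=ray(a,ua);o2,d2=ray(b,ub)
    s=np.linalg.lstsq(np.c_[d1,-d2],o2-o1,rcond=None)[0]
    return (o1+s[0]*d1+o2+s[1]*d2)/2
E
python3 - <<'E'
from h import *
s=observe(); print({k:np.round(v,3) for k,v in s.items()})
try: print(finger_overhang)
except Exception as e: print(e)
for n in("top","scene"):
    p=read_camera(n); cv2.imwrite(f"pics/{n}0.png",p["pixels"]); print(n,p["shot"])
    for q in["slice1","half_onion","knife","board","roasting_tray","steamer_tray","pepper_mill","spice_jar","mug","bowl","peeler"]:
        for r in mark_of(p,q): print(q,np.round(r["point"],3),round(r["confidence"],2),px(p,r["point"]).round())
E
```

```text
{'time': np.float64(0.0), 'qpos': array([ 1.182,  0.343,  1.525,  0.   ,  1.275, -0.146]), 'qvel': array([ 0.001, -0.002, -0.   ,  0.001,  0.001,  0.002]), 'joint_efforts': array([ 2.0000e-03, -4.3125e+01, -2.4422e+01,  7.2000e-02,  5.6000e-02,
       -0.0000e+00]), 'tool_pos': array([0.126, 0.509, 0.292]), 'tool_rot': array([-3.14 , -0.   ,  2.899]), 'contact_force': array([0.315, 0.352, 0.149]), 'torque': array([-0.022, -0.008, -0.   ]), 'grip_force': np.float64(0.0), 'opening': np.float64(0.092)}
0.0655
top 1
slice1 [0.323 0.114 0.01 ] 0.75 [270. 339.]
slice1 [0.67  0.02  0.043] 0.74 [311. 200.]
slice1 [0.662 0.138 0.039] 0.71 [264. 202.]
slice1 [0.486 0.027 0.036] 0.7 [307. 272.]
slice1 [0.483 0.117 0.04 ] 0.69 [270. 273.]
slice1 [0.356 0.026 0.008] 0.63 [306. 326.]
slice1 [ 0.36  -0.074  0.008] 0.46 [347. 326.]
half_onion [0.594 0.057 0.031] 0.63 [296. 230.]
knife [0.717 0.085 0.03 ] 0.62 [287. 183.]
board [0.573 0.071 0.001] 0.81 [291. 240.]
roasting_tray [ 0.578 -0.155 -0.001] 0.91 [379. 240.]
steamer_tray [0.575 0.293 0.001] 0.77 [204. 237.]
steamer_tray [ 0.574 -0.157  0.002
[... 483 characters left out ...]
]
slice1 [0.324 0.117 0.011] 0.42 [354. 205.]
slice1 [ 0.356 -0.071  0.01 ] 0.42 [298. 216.]
half_onion [0.594 0.053 0.029] 0.87 [348. 260.]
knife [0.716 0.083 0.031] 0.75 [368. 291.]
board [0.576 0.068 0.002] 0.82 [352. 262.]
roasting_tray [ 0.574 -0.152  0.   ] 0.74 [276. 268.]
steamer_tray [0.58  0.294 0.003] 0.71 [429. 257.]
pepper_mill [ 0.599  0.459 -0.   ] 0.57 [486. 257.]
pepper_mill [0.578 0.293 0.001] 0.24 [429. 257.]
spice_jar [ 0.532  0.453 -0.001] 0.97 [475. 243.]
mug [0.382 0.475 0.001] 0.58 [465. 211.]
bowl [ 0.389 -0.491 -0.001] 0.68 [163. 235.]
bowl [0.662 0.138 0.037] 0.51 [384. 273.]
peeler [ 0.624 -0.465 -0.001] 0.77 [160. 290.]
peeler [0.662 0.139 0.038] 0.35 [384. 272.]
```

Run:
```python
import cv2
a=cv2.imread("pics/top0.png")[150:370,170:440]; cv2.imwrite("pics/topc.png",cv2.resize(a,None,fx=2.7,fy=2.7,interpolation=3))
```

```text
(no output)
```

View pics/topc.png

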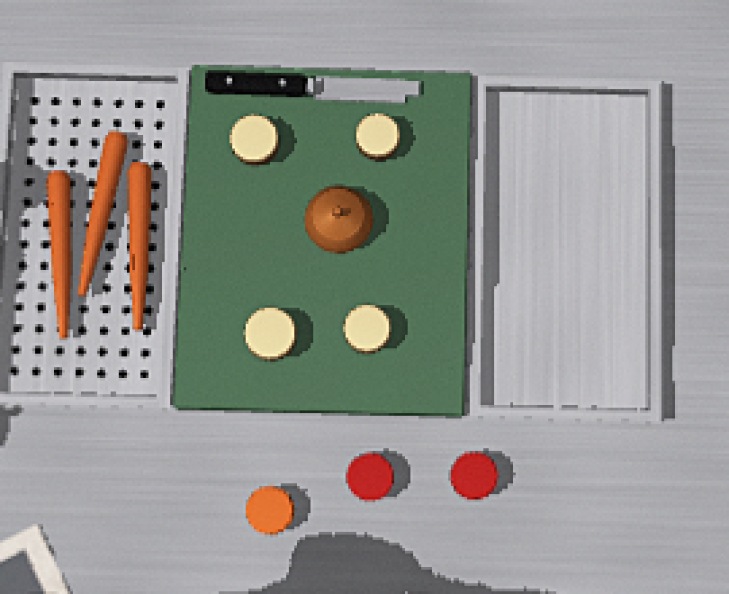

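View pics/scene0.png

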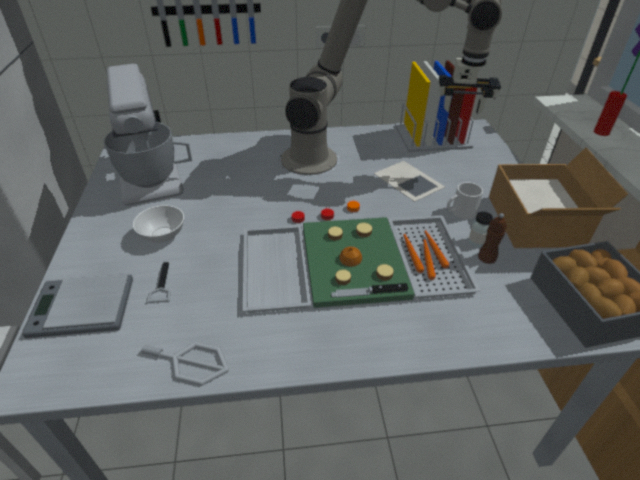

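The top crop shows the four pale slices on the green board at full-image pixels (264,202), (310,200), (270,273), (306,272). The orange disc (270,339) and the red ones (306,326), (347,326) lie on the bare worktop. They are brightly coloured look-alikes, so I leave them alone. The plain tray is on the right (the −y side) and the perforated tray with the carrots is on the left. The onion is between the slice rows and the knife lies along the far edge.

Run:
```python
from h import *
P={n:read_camera(n) for n in("top","scene")}
C={}
for n,p in P.items():
    hsv=cv2.cvtColor(p["pixels"],cv2.COLOR_BGR2HSV)
    m=cv2.inRange(hsv,(18,40,140),(38,200,255)); 
    k,l,st,c=cv2.connectedComponentsWithStats(m)
    C[n]=[c[i] for i in range(1,k) if st[i,4]>25 and min(np.linalg.norm(c[i]-px(p,q)) for q in[(.67,.02,.05),(.662,.138,.05),(.487,.027,.05),(.482,.117,.05)])<12]
    g=cv2.inRange(hsv,(45,60,30),(85,255,255)); b=max(cv2.findContours(g,0,2)[0],key=cv2.contourArea)
    q=np.array([atz(p,u[0],.03)[:2] for u in cv2.convexHull(b)],np.float32); print(n,"board",cv2.minAreaRect(q))
for t in C["top"]:
    X=min((tri(P["top"],t,P["scene"],s) for s in C["scene"]),key=lambda X:np.linalg.norm(px(P["scene"],X)-px(P["scene"],atz(P["top"],t,.05))))
    print(t.round(1),"tri",X.round(4),"top at .05",atz(P["top"],t,.05).round(4))
for n,p in P.items():
    for q in("half_onion","knife"):
        m=trace(p,q)
        if m:
            ys,xs=np.where(m[0]["pixels"]); pts=np.array([atz(p,(x,y),.045)[:2] for x,y in zip(xs,ys)]); print(n,q,pts.min(0).round(3),pts.max(0).round(3))
```

```text
top board ((0.5742303729057312, 0.07134824991226196), (0.26364439725875854, 0.3246085047721863), 89.66048431396484)
scene board ((0.5851074457168579, 0.06910408288240433), (0.2635502517223358, 0.3384582996368408), 89.88516998291016)
[263.5 200.6] tri [0.6629 0.1392 0.0488] top at .05 [0.6626 0.1393 0.05  ]
[309.3 199.4] tri [0.6685 0.025  0.0491] top at .05 [0.6683 0.0253 0.05  ]
[305.4 270.9] tri [0.4882 0.0299 0.0488] top at .05 [0.488  0.0303 0.05  ]
[269.4 272.7] tri [0.4817 0.1175 0.0492] top at .05 [0.4816 0.1176 0.05  ]
top half_onion [0.558 0.029] [0.619 0.089]
top knife [0.413 0.201] [0.733 0.377]
scene half_onion [0.558 0.028] [0.64  0.089]
scene knife [ 0.711 -0.016] [0.743 0.184]
```

Call:
arm_command(
  series=[
    {"x": -315, "y": -144, "z": 40, "rz": 38},
    {"x": -630, "y": -287, "z": 80, "rz": 76.1},
    {"x": -630, "y": -287, "z": 80, "rz": 76.1},
    {"x": -630, "y": -287, "z": 80, "rz": 76.1},
    {"x": -630, "y": -287, "z": 80, "rz": 76.1},
    {"x": -630, "y": -287, "z": 80, "rz": 76.1},
    {"x": -630, "y": -287, "z": 80, "rz": 76.1},
    {"x": -630, "y": -287, "z": 80, "rz": 76.1},
    {"x": -630, "y": -287, "z": 80, "rz": 76.1},
    {"x": -630, "y": -287, "z": 80, "rz": 76.1},
    {"x": -630, "y": -287, "z": 80, "rz": 76.1},
    {"x": -630, "y": -287, "z": 80, "rz": 76.1},
    {"x": -630, "y": -287, "z": 80, "rz": 76.1},
    {"x": -630, "y": -287, "z": 80, "rz": 76.1},
    {"x": -630, "y": -287, "z": 80, "rz": 76.1},
    {"x": -630, "y": -287, "z": 80, "rz": 76.1},
    {"x": -630, "y": -287, "z": 80, "rz": 76.1},
    {"x": -630, "y": -287, "z": 80, "rz": 76.1},
  ],
  hand=20,
)

```text
invalid input
```

Call:
arm_command(
  series=[
    {"x": -50, "y": -20, "z": 0, "rx": 0, "ry": 0, "rz": 8},
  ],
  hand=20,
)

```text
time: 1.6
tool_pos: [0.1642, 0.4823, 0.2922]
tool_rot: [3.14, -0.002, 2.763]
contact_force: [1.6, 0.9, 0.1]
opening: 0.0873
grip_force: 0.0
```

Call:
arm_command(
  series=[
    {"x": -610, "y": -184, "z": 80, "rx": 0, "ry": 0, "rz": 68.1},
    {"x": -610, "y": -184, "z": 80, "rx": 0, "ry": 0, "rz": 68.1},
    {"x": -610, "y": -184, "z": 80, "rx": 0, "ry": 0, "rz": 68.1},
    {"x": -610, "y": -184, "z": 80, "rx": 0, "ry": 0, "rz": 68.1},
    {"x": -610, "y": -184, "z": 80, "rx": 0, "ry": 0, "rz": 68.1},
    {"x": -610, "y": -184, "z": 80, "rx": 0, "ry": 0, "rz": 68.1},
    {"x": -610, "y": -184, "z": 80, "rx": 0, "ry": 0, "rz": 68.1},
    {"x": -610, "y": -184, "z": 80, "rx": 0, "ry": 0, "rz": 68.1},
    {"x": -610, "y": -184, "z": 80, "rx": 0, "ry": 0, "rz": 68.1},
    {"x": -610, "y": -184, "z": 80, "rx": 0, "ry": 0, "rz": 68.1},
    {"x": -610, "y": -184, "z": 80, "rx": 0, "ry": 0, "rz": 68.1},
    {"x": -610, "y": -184, "z": 80, "rx": 0, "ry": 0, "rz": 68.1},
    {"x": -610, "y": -184, "z": 80, "rx": 0, "ry": 0, "rz": 68.1},
    {"x": -610, "y": -184, "z": 80, "rx": 0, "ry": 0, "rz": 68.1},
    {"x": -610, "y": -184, "z": 80, "rx": 0, "ry": 0, "rz": 68.1},
    {"x": -610, "y": -184, "z": 80, "rx": 0, "ry": 0, "rz": 68.1},
    {"x": -610, "y": -184, "z": 80, "rx": 0, "ry": 0, "rz": 68.1},
    {"x": -610, "y": -184, "z": 80, "rx": 0, "ry": 0, "rz": 68.1},
  ],
  hand=20,
)

```text
time: 3.4
tool_pos: [0.6636, 0.0832, 0.213]
tool_rot: [3.141, -0.0, 1.572]
contact_force: [-0.3, -0.0, -0.2]
opening: 0.0201
grip_force: 0.0
```

Call:
arm_command(
  series=[
    {"x": 0, "y": 2, "z": 40, "rx": 0, "ry": 0, "rz": 0},
    {"x": 0, "y": 2, "z": 80, "rx": 0, "ry": 0, "rz": 0},
    {"x": 0, "y": 2, "z": 95, "rx": 0, "ry": 0, "rz": 0},
    {"x": 0, "y": 2, "z": 105, "rx": 0, "ry": 0, "rz": 0},
    {"x": 0, "y": 2, "z": 110, "rx": 0, "ry": 0, "rz": 0},
    {"x": 0, "y": 2, "z": 110, "rx": 0, "ry": 0, "rz": 0},
  ],
)

```text
time: 4.0
tool_pos: [0.6666, 0.0823, 0.1031]
tool_rot: [3.14, -0.0, 1.571]
contact_force: [1.0, -0.2, -0.0]
opening: 0.0201
grip_force: 0.0
```

Call:
arm_command(
  series=[
    {"x": -8, "y": 0, "z": 2, "rx": 0, "ry": 0, "rz": 0},
    {"x": -18, "y": 0, "z": 2, "rx": 0, "ry": 0, "rz": 0},
    {"x": -26, "y": 0, "z": 2, "rx": 0, "ry": 0, "rz": 0},
    {"x": -34, "y": 0, "z": 2, "rx": 0, "ry": 0, "rz": 0},
    {"x": -44, "y": 0, "z": 2, "rx": 0, "ry": 0, "rz": 0},
    {"x": -54, "y": 0, "z": 2, "rx": 0, "ry": 0, "rz": 0},
    {"x": -64, "y": 0, "z": 2, "rx": 0, "ry": 0, "rz": 0},
    {"x": -74, "y": 0, "z": 2, "rx": 0, "ry": 0, "rz": 0},
    {"x": -84, "y": 0, "z": 2, "rx": 0, "ry": 0, "rz": 0},
    {"x": -94, "y": 0, "z": 2, "rx": 0, "ry": 0, "rz": 0},
    {"x": -104, "y": 0, "z": 2, "rx": 0, "ry": 0, "rz": 0},
    {"x": -114, "y": 0, "z": 2, "rx": 0, "ry": 0, "rz": 0},
    {"x": -124, "y": 0, "z": 2, "rx": 0, "ry": 0, "rz": 0},
    {"x": -134, "y": 0, "z": 2, "rx": 0, "ry": 0, "rz": 0},
    {"x": -144, "y": 0, "z": 2, "rx": 0, "ry": 0, "rz": 0},
    {"x": -154, "y": 0, "z": 2, "rx": 0, "ry": 0, "rz": 0},
    {"x": -164, "y": 0, "z": 2, "rx": 0, "ry": 0, "rz": 0},
    {"x": -174, "y": 0, "z": 2, "rx": 0, "ry": 0, "rz": 0},
    {"x": -184, "y": 0, "z": 2, "rx": 0, "ry": 0, "rz": 0},
    {"x": -190, "y": 0, "z": 2, "rx": 0, "ry": 0, "rz": 0},
  ],
)

```text
time: 6.0
tool_pos: [0.666, -0.1091, 0.1002]
tool_rot: [3.141, 0.0, 1.57]
contact_force: [0.8, 0.2, -0.8]
opening: 0.0199
grip_force: 0.0
```

Run:
```python
from h import *
o=[]
for n,c in(("top",(slice(160,330),slice(230,440))),("scene",(slice(190,330),slice(220,430)))):
    p=read_camera(n); o.append(cv2.resize(p["pixels"][c],(390,300),interpolation=3))
cv2.imwrite("pics/a1.png",np.hstack(o))
```

```text
(no output)
```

View pics/a1.png

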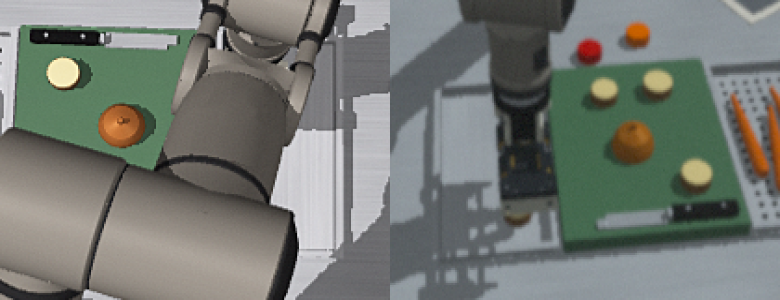

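Call:
arm_command(
  series=[
    {"x": 0, "y": 0, "z": -40, "rx": 0, "ry": 0, "rz": 0},
    {"x": 0, "y": 0, "z": -80, "rx": 0, "ry": 0, "rz": 0},
    {"x": 30, "y": -35, "z": -80, "rx": 0, "ry": 0, "rz": 0},
    {"x": 60, "y": -70, "z": -80, "rx": 0, "ry": 0, "rz": 0},
    {"x": 90, "y": -105, "z": -80, "rx": 0, "ry": 0, "rz": 0},
    {"x": 120, "y": -140, "z": -80, "rx": 0, "ry": 0, "rz": 0},
    {"x": 155, "y": -178, "z": -80, "rx": 0, "ry": 0, "rz": 0},
    {"x": 183, "y": -178, "z": -80, "rx": 0, "ry": 0, "rz": 0},
    {"x": 183, "y": -178, "z": -80, "rx": 0, "ry": 0, "rz": 0},
    {"x": 183, "y": -178, "z": -80, "rx": 0, "ry": 0, "rz": 0},
  ],
)

```text
time: 7.1
tool_pos: [0.4883, 0.0757, 0.1806]
tool_rot: [3.14, 0.0, 1.573]
contact_force: [-0.0, -0.3, 0.1]
opening: 0.0199
grip_force: 0.0
```

Run:
```python
from h import *
o=[]
for n,c in(("top",(slice(160,330),slice(230,440))),("scene",(slice(190,330),slice(220,430)))):
    p=read_camera(n); o.append(cv2.resize(p["pixels"][c],(390,300),interpolation=3))
    for r in mark_of(p,"slice1"): print(n,np.round(r["point"],3),round(r["confidence"],2))
cv2.imwrite("pics/a2.png",np.hstack(o))
```

```text
top [0.664 0.138 0.039] 0.81
top [ 0.666 -0.126  0.014] 0.69
top [ 0.36  -0.073  0.009] 0.59
top [0.49  0.029 0.035] 0.48
top [0.357 0.026 0.009] 0.42
scene [0.66  0.136 0.04 ] 0.72
scene [ 0.662 -0.128  0.011] 0.71
scene [0.354 0.022 0.007] 0.6
scene [ 0.358 -0.071  0.009] 0.57
scene [0.492 0.028 0.038] 0.48
```

View pics/a2.png

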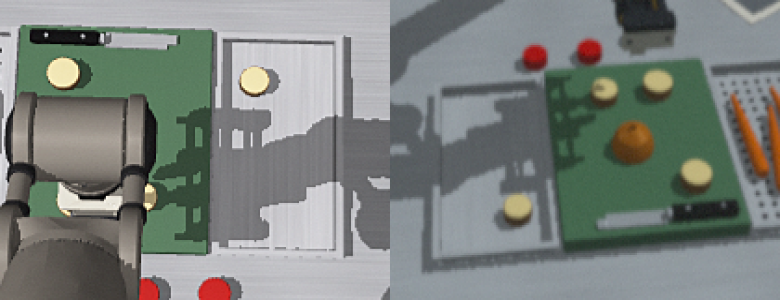

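The first slice lies flat in the plain tray. I'll push the second (near row) the same way, then shove it deeper into the tray to make room.

Call:
arm_command(
  series=[
    {"x": 0, "y": 0, "z": 40, "rx": 0, "ry": 0, "rz": 0},
    {"x": 0, "y": 0, "z": 70, "rx": 0, "ry": 0, "rz": 0},
    {"x": 0, "y": 0, "z": 79, "rx": 0, "ry": 0, "rz": 0},
    {"x": -8, "y": 0, "z": 79, "rx": 0, "ry": 0, "rz": 0},
    {"x": -16, "y": 0, "z": 79, "rx": 0, "ry": 0, "rz": 0},
    {"x": -26, "y": 0, "z": 79, "rx": 0, "ry": 0, "rz": 0},
    {"x": -38, "y": 0, "z": 79, "rx": 0, "ry": 0, "rz": 0},
    {"x": -50, "y": 0, "z": 79, "rx": 0, "ry": 0, "rz": 0},
    {"x": -62, "y": 0, "z": 79, "rx": 0, "ry": 0, "rz": 0},
    {"x": -74, "y": 0, "z": 79, "rx": 0, "ry": 0, "rz": 0},
    {"x": -86, "y": 0, "z": 79, "rx": 0, "ry": 0, "rz": 0},
    {"x": -98, "y": 0, "z": 79, "rx": 0, "ry": 0, "rz": 0},
    {"x": -110, "y": 0, "z": 79, "rx": 0, "ry": 0, "rz": 0},
    {"x": -122, "y": 0, "z": 79, "rx": 0, "ry": 0, "rz": 0},
    {"x": -134, "y": 0, "z": 79, "rx": 0, "ry": 0, "rz": 0},
    {"x": -146, "y": 0, "z": 79, "rx": 0, "ry": 0, "rz": 0},
    {"x": -158, "y": 0, "z": 79, "rx": 0, "ry": 0, "rz": 0},
    {"x": -170, "y": 0, "z": 79, "rx": 0, "ry": 0, "rz": 0},
    {"x": -180, "y": 0, "z": 79, "rx": 0, "ry": 0, "rz": 0},
    {"x": -185, "y": 0, "z": 79, "rx": 0, "ry": 0, "rz": 0},
  ],
)

```text
time: 9.3
tool_pos: [0.4881, -0.111, 0.1012]
tool_rot: [3.141, 0.0, 1.57]
contact_force: [-0.1, 0.5, -0.1]
opening: 0.0201
grip_force: 0.0
```

Run:
```python
from h import *
for n in("top","scene"):
    p=read_camera(n)
    for q in("slice1","roasting_tray"):
        for r in mark_of(p,q): print(n,q,np.round(r["point"],3),round(r["confidence"],2))
```

```text
top slice1 [0.664 0.138 0.038] 0.78
top slice1 [ 0.662 -0.124  0.011] 0.77
top slice1 [0.482 0.116 0.038] 0.62
top slice1 [0.595 0.058 0.026] 0.18
top roasting_tray [ 0.574 -0.154 -0.004] 0.7
scene slice1 [0.353 0.022 0.009] 0.71
scene slice1 [0.321 0.118 0.014] 0.64
scene slice1 [ 0.493 -0.125  0.01 ] 0.58
scene slice1 [ 0.666 -0.123  0.012] 0.56
scene slice1 [0.66  0.136 0.036] 0.48
scene slice1 [0.484 0.119 0.039] 0.44
scene roasting_tray [ 0.573 -0.154  0.003] 0.74
```

Call:
arm_command(
  series=[
    {"x": 10, "y": 0, "z": -4, "rx": 0, "ry": 0, "rz": 0},
    {"x": 21, "y": 0, "z": -4, "rx": 0, "ry": 0, "rz": 0},
    {"x": 21, "y": 0, "z": -4, "rx": 0, "ry": 0, "rz": 0},
    {"x": 21, "y": 0, "z": 5, "rx": 0, "ry": 0, "rz": 0},
    {"x": 21, "y": 0, "z": 15, "rx": 0, "ry": 0, "rz": 0},
    {"x": 21, "y": 0, "z": 25, "rx": 0, "ry": 0, "rz": 0},
    {"x": 21, "y": 0, "z": 25, "rx": 0, "ry": 0, "rz": 0},
    {"x": 13, "y": 0, "z": 25, "rx": 0, "ry": 0, "rz": 0},
    {"x": 5, "y": 0, "z": 25, "rx": 0, "ry": 0, "rz": 0},
    {"x": -4, "y": 0, "z": 25, "rx": 0, "ry": 0, "rz": 0},
    {"x": -14, "y": 0, "z": 25, "rx": 0, "ry": 0, "rz": 0},
    {"x": -24, "y": 0, "z": 25, "rx": 0, "ry": 0, "rz": 0},
    {"x": -34, "y": 0, "z": 25, "rx": 0, "ry": 0, "rz": 0},
    {"x": -42, "y": 0, "z": 25, "rx": 0, "ry": 0, "rz": 0},
    {"x": -47, "y": 0, "z": 25, "rx": 0, "ry": 0, "rz": 0},
    {"x": -47, "y": 0, "z": 25, "rx": 0, "ry": 0, "rz": 0},
    {"x": -42, "y": 0, "z": 20, "rx": 0, "ry": 0, "rz": 0},
    {"x": -42, "y": 0, "z": -20, "rx": 0, "ry": 0, "rz": 0},
  ],
)

```text
time: 11.4
tool_pos: [0.4857, -0.1499, 0.1183]
tool_rot: [-3.133, -0.004, 1.571]
contact_force: [0.3, -0.6, 0.2]
opening: 0.0201
grip_force: 0.0
```

Call:
arm_command(
  series=[
    {"x": 20, "y": 40, "z": -20, "rx": 0, "ry": 0, "rz": 0},
    {"x": 40, "y": 80, "z": -20, "rx": 0, "ry": 0, "rz": 0},
    {"x": 55, "y": 120, "z": -20, "rx": 0, "ry": 0, "rz": 0},
    {"x": 62, "y": 160, "z": -20, "rx": 0, "ry": 0, "rz": 0},
    {"x": 62, "y": 176, "z": -20, "rx": 0, "ry": 0, "rz": 0},
    {"x": 62, "y": 176, "z": -20, "rx": 0, "ry": 0, "rz": 0},
    {"x": 62, "y": 176, "z": 0, "rx": 0, "ry": 0, "rz": 0},
  ],
)

```text
time: 12.1
tool_pos: [0.6649, -0.0893, 0.1235]
tool_rot: [3.137, 0.001, 1.572]
contact_force: [1.2, -0.9, 0.5]
opening: 0.0201
grip_force: 0.0
```

Call:
arm_command(
  series=[
    {"x": 0, "y": 0, "z": 20, "rx": 0, "ry": 0, "rz": 0},
    {"x": 0, "y": 0, "z": 35, "rx": 0, "ry": 0, "rz": 0},
    {"x": 0, "y": 0, "z": 45, "rx": 0, "ry": 0, "rz": 0},
    {"x": 0, "y": 0, "z": 45, "rx": 0, "ry": 0, "rz": 0},
    {"x": -8, "y": 0, "z": 45, "rx": 0, "ry": 0, "rz": 0},
    {"x": -16, "y": 0, "z": 45, "rx": 0, "ry": 0, "rz": 0},
    {"x": -25, "y": 0, "z": 45, "rx": 0, "ry": 0, "rz": 0},
    {"x": -35, "y": 0, "z": 45, "rx": 0, "ry": 0, "rz": 0},
    {"x": -45, "y": 0, "z": 45, "rx": 0, "ry": 0, "rz": 0},
    {"x": -55, "y": 0, "z": 45, "rx": 0, "ry": 0, "rz": 0},
    {"x": -63, "y": 0, "z": 45, "rx": 0, "ry": 0, "rz": 0},
    {"x": -68, "y": 0, "z": 45, "rx": 0, "ry": 0, "rz": 0},
    {"x": -68, "y": 0, "z": 45, "rx": 0, "ry": 0, "rz": 0},
    {"x": -63, "y": 0, "z": 40, "rx": 0, "ry": 0, "rz": 0},
    {"x": -63, "y": 0, "z": 0, "rx": 0, "ry": 0, "rz": 0},
    {"x": -63, "y": 0, "z": -60, "rx": 0, "ry": 0, "rz": 0},
    {"x": -63, "y": 0, "z": -60, "rx": 0, "ry": 0, "rz": 0},
    {"x": -63, "y": 0, "z": -60, "rx": 0, "ry": 0, "rz": 0},
  ],
)

```text
time: 13.9
tool_pos: [0.6651, -0.1524, 0.1844]
tool_rot: [3.136, 0.002, 1.571]
contact_force: [0.0, 0.1, 0.1]
opening: 0.0199
grip_force: 0.0
```

Run:
```python
from h import *
for n in("top","scene"):
    p=read_camera(n)
    for q in("slice1","half_onion"):
        for r in mark_of(p,q): print(n,q,np.round(r["point"],3),round(r["confidence"],2))
```

```text
top slice1 [ 0.488 -0.188  0.008] 0.63
top slice1 [0.662 0.137 0.039] 0.62
top half_onion [0.592 0.059 0.029] 0.91
scene slice1 [0.483 0.116 0.041] 0.68
scene slice1 [0.323 0.116 0.013] 0.66
scene slice1 [0.355 0.021 0.01 ] 0.65
scene slice1 [ 0.662 -0.191  0.011] 0.62
scene slice1 [ 0.358 -0.073  0.01 ] 0.62
scene half_onion [0.593 0.059 0.03 ] 0.76
```

Call:
arm_command(
  series=[
    {"x": 45, "y": 0, "z": 0, "rx": 0, "ry": 0, "rz": 0},
    {"x": 90, "y": 0, "z": 0, "rx": 0, "ry": 0, "rz": 0},
    {"x": 135, "y": 0, "z": 0, "rx": 0, "ry": 0, "rz": 0},
    {"x": 180, "y": 0, "z": 0, "rx": 0, "ry": 0, "rz": 0},
    {"x": 225, "y": -1, "z": 0, "rx": 0, "ry": 0, "rz": 0},
    {"x": 270, "y": -1, "z": 0, "rx": 0, "ry": 0, "rz": 0},
    {"x": 315, "y": -1, "z": 0, "rx": 0, "ry": 0, "rz": 0},
    {"x": 338, "y": -1, "z": 0, "rx": 0, "ry": 0, "rz": 0},
    {"x": 338, "y": -1, "z": 0, "rx": 0, "ry": 0, "rz": 0},
    {"x": 338, "y": -1, "z": 0, "rx": 0, "ry": 0, "rz": 0},
    {"x": 338, "y": -1, "z": 40, "rx": 0, "ry": 0, "rz": 0},
    {"x": 338, "y": -1, "z": 70, "rx": 0, "ry": 0, "rz": 0},
    {"x": 338, "y": -1, "z": 80, "rx": 0, "ry": 0, "rz": 0},
    {"x": 338, "y": -1, "z": 80, "rx": 0, "ry": 0, "rz": 0},
  ],
)

```text
time: 15.6
tool_pos: [0.6625, 0.1835, 0.0994]
tool_rot: [-3.138, 0.001, 1.569]
contact_force: [-0.0, -0.8, 1.3]
opening: 0.0202
grip_force: 0.0
```

Call:
arm_command(
  series=[
    {"x": -8, "y": 1, "z": -1, "rx": 0, "ry": 0, "rz": 0},
    {"x": -16, "y": 1, "z": -1, "rx": 0, "ry": 0, "rz": 0},
    {"x": -24, "y": 1, "z": -1, "rx": 0, "ry": 0, "rz": 0},
    {"x": -33, "y": 1, "z": -1, "rx": 0, "ry": 0, "rz": 0},
    {"x": -43, "y": 1, "z": -1, "rx": 0, "ry": 0, "rz": 0},
    {"x": -53, "y": 1, "z": -1, "rx": 0, "ry": 0, "rz": 0},
    {"x": -63, "y": 1, "z": -1, "rx": 0, "ry": 0, "rz": 0},
    {"x": -73, "y": 1, "z": -1, "rx": 0, "ry": 0, "rz": 0},
    {"x": -83, "y": 1, "z": -1, "rx": 0, "ry": 0, "rz": 0},
    {"x": -93, "y": 1, "z": -1, "rx": 0, "ry": 0, "rz": 0},
    {"x": -103, "y": 1, "z": -1, "rx": 0, "ry": 0, "rz": 0},
    {"x": -113, "y": 1, "z": -1, "rx": 0, "ry": 0, "rz": 0},
    {"x": -123, "y": 1, "z": -1, "rx": 0, "ry": 0, "rz": 0},
    {"x": -133, "y": 1, "z": -1, "rx": 0, "ry": 0, "rz": 0},
    {"x": -143, "y": 1, "z": -1, "rx": 0, "ry": 0, "rz": 0},
    {"x": -153, "y": 1, "z": -1, "rx": 0, "ry": 0, "rz": 0},
    {"x": -163, "y": 1, "z": -1, "rx": 0, "ry": 0, "rz": 0},
  ],
)

```text
time: 17.3
tool_pos: [0.664, 0.0213, 0.1022]
tool_rot: [-3.142, -0.0, 1.571]
contact_force: [0.5, 1.5, -0.1]
opening: 0.02
grip_force: 0.3
```

Call:
arm_command(
  series=[
    {"x": -11, "y": 0, "z": 0, "rx": 0, "ry": 0, "rz": 0},
    {"x": -22, "y": 0, "z": 0, "rx": 0, "ry": 0, "rz": 0},
    {"x": -33, "y": 0, "z": 0, "rx": 0, "ry": 0, "rz": 0},
    {"x": -44, "y": 0, "z": 0, "rx": 0, "ry": 0, "rz": 0},
    {"x": -55, "y": 0, "z": 0, "rx": 0, "ry": 0, "rz": 0},
    {"x": -66, "y": 0, "z": 0, "rx": 0, "ry": 0, "rz": 0},
    {"x": -77, "y": 0, "z": 0, "rx": 0, "ry": 0, "rz": 0},
    {"x": -88, "y": 0, "z": 0, "rx": 0, "ry": 0, "rz": 0},
    {"x": -99, "y": 0, "z": 0, "rx": 0, "ry": 0, "rz": 0},
    {"x": -110, "y": 0, "z": 0, "rx": 0, "ry": 0, "rz": 0},
    {"x": -121, "y": 0, "z": 0, "rx": 0, "ry": 0, "rz": 0},
    {"x": -130, "y": 0, "z": 0, "rx": 0, "ry": 0, "rz": 0},
    {"x": -130, "y": 0, "z": -40, "rx": 0, "ry": 0, "rz": 0},
    {"x": -130, "y": 0, "z": -80, "rx": 0, "ry": 0, "rz": 0},
  ],
)

```text
time: 18.7
tool_pos: [0.6633, -0.1085, 0.1816]
tool_rot: [-3.138, -0.001, 1.57]
contact_force: [0.3, 0.0, -0.3]
opening: 0.0198
grip_force: 0.0
```

Run:
```python
from h import *
for n in("top","scene"):
    p=read_camera(n)
    for q in("slice1","half_onion"):
        for r in mark_of(p,q): print(n,q,np.round(r["point"],3),round(r["confidence"],2))
```

```text
top slice1 [ 0.489 -0.187  0.008] 0.54
top slice1 [0.592 0.058 0.029] 0.15
top half_onion [0.592 0.059 0.029] 0.7
scene slice1 [0.324 0.115 0.011] 0.65
scene slice1 [ 0.488 -0.186  0.009] 0.62
scene slice1 [ 0.664 -0.188  0.011] 0.61
scene slice1 [0.481 0.116 0.04 ] 0.59
scene slice1 [ 0.664 -0.132  0.01 ] 0.59
scene slice1 [0.357 0.019 0.007] 0.57
scene half_onion [0.596 0.054 0.031] 0.66
```

Call:
arm_command(
  series=[
    {"x": 39, "y": -26, "z": 0, "rx": 0, "ry": 0, "rz": 0},
    {"x": 78, "y": -52, "z": 0, "rx": 0, "ry": 0, "rz": 0},
    {"x": 117, "y": -78, "z": 0, "rx": 0, "ry": 0, "rz": 0},
    {"x": 156, "y": -104, "z": 0, "rx": 0, "ry": 0, "rz": 0},
    {"x": 195, "y": -130, "z": 0, "rx": 0, "ry": 0, "rz": 0},
    {"x": 234, "y": -156, "z": 0, "rx": 0, "ry": 0, "rz": 0},
    {"x": 272, "y": -181, "z": 0, "rx": 0, "ry": 0, "rz": 0},
    {"x": 272, "y": -181, "z": 0, "rx": 0, "ry": 0, "rz": 0},
    {"x": 272, "y": -181, "z": 0, "rx": 0, "ry": 0, "rz": 0},
    {"x": 272, "y": -181, "z": 40, "rx": 0, "ry": 0, "rz": 0},
    {"x": 272, "y": -181, "z": 70, "rx": 0, "ry": 0, "rz": 0},
    {"x": 272, "y": -181, "z": 79, "rx": 0, "ry": 0, "rz": 0},
    {"x": 272, "y": -181, "z": 79, "rx": 0, "ry": 0, "rz": 0},
  ],
)

```text
time: 20.3
tool_pos: [0.483, 0.163, 0.1018]
tool_rot: [-3.138, 0.001, 1.569]
contact_force: [0.2, -0.1, 1.2]
opening: 0.0201
grip_force: 0.0
```

Call:
arm_command(
  series=[
    {"x": -8, "y": 0, "z": 0, "rx": 0, "ry": 0, "rz": 0},
    {"x": -16, "y": 0, "z": 0, "rx": 0, "ry": 0, "rz": 0},
    {"x": -24, "y": 0, "z": 0, "rx": 0, "ry": 0, "rz": 0},
    {"x": -33, "y": 0, "z": 0, "rx": 0, "ry": 0, "rz": 0},
    {"x": -43, "y": 0, "z": 0, "rx": 0, "ry": 0, "rz": 0},
    {"x": -53, "y": 0, "z": 0, "rx": 0, "ry": 0, "rz": 0},
    {"x": -63, "y": 0, "z": 0, "rx": 0, "ry": 0, "rz": 0},
    {"x": -73, "y": 0, "z": 0, "rx": 0, "ry": 0, "rz": 0},
    {"x": -83, "y": 0, "z": 0, "rx": 0, "ry": 0, "rz": 0},
    {"x": -93, "y": 0, "z": 0, "rx": 0, "ry": 0, "rz": 0},
    {"x": -103, "y": 0, "z": 0, "rx": 0, "ry": 0, "rz": 0},
    {"x": -113, "y": 0, "z": 0, "rx": 0, "ry": 0, "rz": 0},
    {"x": -123, "y": 0, "z": 0, "rx": 0, "ry": 0, "rz": 0},
    {"x": -133, "y": 0, "z": 0, "rx": 0, "ry": 0, "rz": 0},
    {"x": -143, "y": 0, "z": 0, "rx": 0, "ry": 0, "rz": 0},
  ],
)

```text
time: 21.8
tool_pos: [0.483, 0.0203, 0.1032]
tool_rot: [-3.142, -0.0, 1.571]
contact_force: [0.3, 1.8, 0.1]
opening: 0.02
grip_force: 0.4
```

Call:
arm_command(
  series=[
    {"x": -11, "y": 0, "z": 0, "rx": 0, "ry": 0, "rz": 0},
    {"x": -22, "y": 0, "z": 0, "rx": 0, "ry": 0, "rz": 0},
    {"x": -33, "y": 0, "z": 0, "rx": 0, "ry": 0, "rz": 0},
    {"x": -44, "y": 0, "z": 0, "rx": 0, "ry": 0, "rz": 0},
    {"x": -55, "y": 0, "z": 0, "rx": 0, "ry": 0, "rz": 0},
    {"x": -66, "y": 0, "z": 0, "rx": 0, "ry": 0, "rz": 0},
    {"x": -77, "y": 0, "z": 0, "rx": 0, "ry": 0, "rz": 0},
    {"x": -88, "y": 0, "z": 0, "rx": 0, "ry": 0, "rz": 0},
    {"x": -99, "y": 0, "z": 0, "rx": 0, "ry": 0, "rz": 0},
    {"x": -110, "y": 0, "z": 0, "rx": 0, "ry": 0, "rz": 0},
    {"x": -121, "y": 0, "z": 0, "rx": 0, "ry": 0, "rz": 0},
    {"x": -129, "y": 0, "z": 0, "rx": 0, "ry": 0, "rz": 0},
    {"x": -129, "y": 0, "z": -40, "rx": 0, "ry": 0, "rz": 0},
    {"x": -129, "y": 0, "z": -90, "rx": 0, "ry": 0, "rz": 0},
    {"x": -129, "y": 0, "z": -140, "rx": 0, "ry": 0, "rz": 0},
    {"x": -129, "y": -40, "z": -160, "rx": 0, "ry": 0, "rz": 0},
    {"x": -159, "y": -60, "z": -160, "rx": 0, "ry": 0, "rz": 0},
    {"x": -199, "y": -60, "z": -160, "rx": 0, "ry": 0, "rz": 0},
    {"x": -239, "y": -60, "z": -160, "rx": 0, "ry": 0, "rz": 0},
    {"x": -239, "y": -60, "z": -160, "rx": 0, "ry": 0, "rz": 0},
  ],
)

```text
time: 23.8
tool_pos: [0.4229, -0.2219, 0.2634]
tool_rot: [3.14, 0.002, 1.567]
contact_force: [0.9, 0.3, 0.4]
opening: 0.0198
grip_force: 0.0
```

Run:
```python
from h import *
o=[]
for n,c in(("top",(slice(150,350),slice(180,430))),("scene",(slice(180,330),slice(220,480)))):
    p=read_camera(n); o.append(cv2.resize(p["pixels"][c],(390,300),interpolation=3))
    for q in("slice1","half_onion","knife"):
        for r in mark_of(p,q): print(n,q,np.round(r["point"],3),round(r["confidence"],2))
cv2.imwrite("pics/a3.png",np.hstack(o))
```

```text
top slice1 [ 0.488 -0.186  0.009] 0.83
top slice1 [ 0.485 -0.127  0.008] 0.79
top slice1 [ 0.358 -0.072  0.009] 0.72
top slice1 [0.322 0.111 0.009] 0.64
top slice1 [ 0.663 -0.188  0.013] 0.56
top slice1 [0.354 0.024 0.011] 0.54
top slice1 [ 0.663 -0.129  0.009] 0.52
top half_onion [0.593 0.058 0.028] 0.63
top knife [0.717 0.086 0.03 ] 0.69
scene slice1 [ 0.49  -0.185  0.009] 0.75
scene slice1 [ 0.662 -0.125  0.009] 0.74
scene slice1 [ 0.486 -0.126  0.01 ] 0.72
scene slice1 [0.355 0.02  0.008] 0.66
scene slice1 [ 0.354 -0.07   0.009] 0.64
scene slice1 [0.324 0.111 0.013] 0.49
scene slice1 [ 0.662 -0.192  0.012] 0.44
scene slice1 [0.595 0.057 0.031] 0.25
scene half_onion [0.594 0.054 0.032] 0.82
scene knife [0.715 0.088 0.032] 0.72
scene knife [0.578 0.071 0.001] 0.2
```

View pics/a3.png

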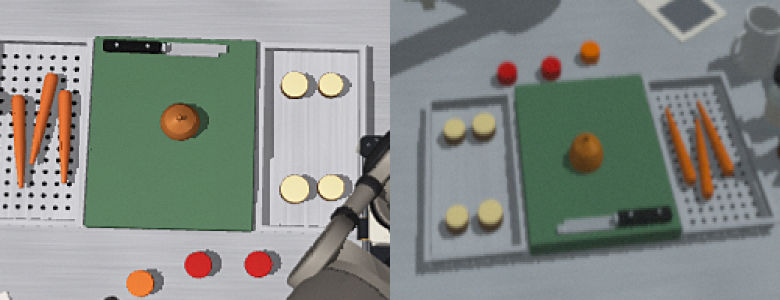

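All four slices lie flat in the plain tray (crop pixels (295,85), (331,85), (295,188), (331,187)). The onion, knife, carrots and look-alikes have not moved, and the robot is clear.

```bash
python3 -c "
from cell import *
print(hand_in())"
```

```text
the job is handed in; nothing more can be done
None
```

I pushed all four potato slices off the board into the plain roasting tray, where they lie flat, left everything else in place, and handed the job in at about 24 s of the 58 s allowed.

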